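# Kit two hoses' ferrules and hold the tray up level

## Task

One compartment of the carrying tray holds the pair of ferrules for the first hose: from the parts standing on the bench, set two more of the same size, no more, in the empty compartment for the second hose, without dropping them in, and leave the other ferrules and the hose fitting standing where they are. Then take the tray by its handle, lift it about 10 cm clear of the bench and finish while still holding it there, level and still, with all four ferrules in it, ready to be carried to the crimping machine.

Things in the scene. Friction and masses are not known exactly. Their poses are not given: they have to be found in the camera images.
- tray: grey sheet-metal carrying tray, 260 x 160 x 40 mm outside (x by y by z), walls and floor 3 mm thick, about 0.4 kg empty, standing loose on the bench at any yaw. Origin: centre of its underside; x along its length, z up. A 3 mm cross wall at x = 0, as high as the rim, parts it into two compartments; the one at -x already holds a pair of ferrules, the one at +x is empty. A fixed handle arches over the cross wall
- tray_grip (a point): centre of the tray's handle grip: a black flat-sided bar along the tray's y axis, 116 mm long, 16 mm thick (along x), 24 mm tall, its centre 88 mm above the tray's underside and its top at 100 mm; 22 mm wide steel straps carry it at its two ends, nothing is above it and the space below it is free down to the cross wall (40 mm). Axes as the tray's
- ferrule_a_center (a point): turned steel crimp ferrule, a plain open tube 32 mm outside diameter, 25 mm bore, 46 mm long, about 95 g, standing on end; the point is its centre (23 mm above what it stands on), z along the tube; loose on the bench among other parts
- ferrule_b_center (a point): turned steel crimp ferrule, a plain open tube 32 mm outside diameter, 25 mm bore, 46 mm long, about 95 g, standing on end; the point is its centre (23 mm above what it stands on), z along the tube; loose on the bench among other parts
- ferrule_c_center (a point): turned steel crimp ferrule, a plain open tube 32 mm outside diameter, 25 mm bore, 46 mm long, about 95 g, standing on end; the point is its centre (23 mm above what it stands on), z along the tube; loose on the bench among other parts
- ferrule_d_center (a point): turned steel crimp ferrule, a plain open tube 32 mm outside diameter, 25 mm bore, 46 mm long, about 95 g, standing on end; the point is its centre (23 mm above what it stands on), z along the tube; loose on the bench among other parts
- ferrule_e_center (a point): turned steel crimp ferrule, a plain open tube 32 mm outside diameter, 25 mm bore, 46 mm long, about 95 g, standing on end; the point is its centre (23 mm above what it stands on), z along the tube; already in the tray, in the compartment at the tray's -x end
- ferrule_f_center (a point): turned steel crimp ferrule, a plain open tube 32 mm outside diameter, 25 mm bore, 46 mm long, about 95 g, standing on end; the point is its centre (23 mm above what it stands on), z along the tube; already in the tray, in the compartment at the tray's -x end
- big_a_center (a point): a larger ferrule, 46 mm diameter, 60 mm long, standing on the bench among the others; a bystander; the point is its centre
- big_b_center (a point): a larger ferrule, 46 mm diameter, 60 mm long, standing on the bench among the others; a bystander; the point is its centre
- small_a_center (a point): a smaller ferrule, 22 mm diameter, 32 mm long, standing on the bench among the others; a bystander; the point is its centre
- hose_tail_center (a point): hose-tail fitting standing on its hexagon nut (39 mm across the corners, 22 mm high) with the ribbed tail upward, 75 mm tall in all; a bystander; the point is its mid-height
Mind the look-alikes: they are no part of the job. What is shaped like the part that bears ferrule_d_center but orange or purple is not meant.

How it is judged:
On the way:
1. the tray stands on the bench with the first pair in its compartment and exactly two more ferrules of that size let go in the other ((((x of ferrule_a_center in the frame of tray between 0.004 and 0.128 m and y of ferrule_a_center in the frame of tray between -0.078 and 0.078 m and z of ferrule_a_center in the frame of tray between 0 and 0.045 m) and (x of ferrule_b_center in the frame of tray between 0.004 and 0.128 m and y of ferrule_b_center in the frame of tray between -0.078 and 0.078 m and z of ferrule_b_center in the frame of tray between 0 and 0.045 m) and (distance of ferrule_c_center from where it was at the start of the episode below 0.03 m and angle between ferrule_c_center's own z axis and vertical below 0.2 rad) and (distance of ferrule_d_center from where it was at the start of the episode below 0.03 m and angle between ferrule_d_center's own z axis and vertical below 0.2 rad)) or ((x of ferrule_a_center in the frame of tray between 0.004 and 0.128 m and y of ferrule_a_center in the frame of tray between -0.078 and 0.078 m and z of ferrule_a_center in the frame of tray between 0 and 0.045 m) and (distance of ferrule_b_center from where it was at the start of the episode below 0.03 m and angle between ferrule_b_center's own z axis and vertical below 0.2 rad) and (x of ferrule_c_center in the frame of tray between 0.004 and 0.128 m and y of ferrule_c_center in the frame of tray between -0.078 and 0.078 m and z of ferrule_c_center in the frame of tray between 0 and 0.045 m) and (distance of ferrule_d_center from where it was at the start of the episode below 0.03 m and angle between ferrule_d_center's own z axis and vertical below 0.2 rad)) or ((x of ferrule_a_center in the frame of tray between 0.004 and 0.128 m and y of ferrule_a_center in the frame of tray between -0.078 and 0.078 m and z of ferrule_a_center in the frame of tray between 0 and 0.045 m) and (distance of ferrule_b_center from where it was at the start of the episode below 0.03 m and angle between ferrule_b_center's own z axis and vertical below 0.2 rad) and (distance of ferrule_c_center from where it was at the start of the episode below 0.03 m and angle between ferrule_c_center's own z axis and vertical below 0.2 rad) and (x of ferrule_d_center in the frame of tray between 0.004 and 0.128 m and y of ferrule_d_center in the frame of tray between -0.078 and 0.078 m and z of ferrule_d_center in the frame of tray between 0 and 0.045 m)) or ((distance of ferrule_a_center from where it was at the start of the episode below 0.03 m and angle between ferrule_a_center's own z axis and vertical below 0.2 rad) and (x of ferrule_b_center in the frame of tray between 0.004 and 0.128 m and y of ferrule_b_center in the frame of tray between -0.078 and 0.078 m and z of ferrule_b_center in the frame of tray between 0 and 0.045 m) and (x of ferrule_c_center in the frame of tray between 0.004 and 0.128 m and y of ferrule_c_center in the frame of tray between -0.078 and 0.078 m and z of ferrule_c_center in the frame of tray between 0 and 0.045 m) and (distance of ferrule_d_center from where it was at the start of the episode below 0.03 m and angle between ferrule_d_center's own z axis and vertical below 0.2 rad)) or ((distance of ferrule_a_center from where it was at the start of the episode below 0.03 m and angle between ferrule_a_center's own z axis and vertical below 0.2 rad) and (x of ferrule_b_center in the frame of tray between 0.004 and 0.128 m and y of ferrule_b_center in the frame of tray between -0.078 and 0.078 m and z of ferrule_b_center in the frame of tray between 0 and 0.045 m) and (distance of ferrule_c_center from where it was at the start of the episode below 0.03 m and angle between ferrule_c_center's own z axis and vertical below 0.2 rad) and (x of ferrule_d_center in the frame of tray between 0.004 and 0.128 m and y of ferrule_d_center in the frame of tray between -0.078 and 0.078 m and z of ferrule_d_center in the frame of tray between 0 and 0.045 m)) or ((distance of ferrule_a_center from where it was at the start of the episode below 0.03 m and angle between ferrule_a_center's own z axis and vertical below 0.2 rad) and (distance of ferrule_b_center from where it was at the start of the episode below 0.03 m and angle between ferrule_b_center's own z axis and vertical below 0.2 rad) and (x of ferrule_c_center in the frame of tray between 0.004 and 0.128 m and y of ferrule_c_center in the frame of tray between -0.078 and 0.078 m and z of ferrule_c_center in the frame of tray between 0 and 0.045 m) and (x of ferrule_d_center in the frame of tray between 0.004 and 0.128 m and y of ferrule_d_center in the frame of tray between -0.078 and 0.078 m and z of ferrule_d_center in the frame of tray between 0 and 0.045 m))) and x of ferrule_e_center in the frame of tray between -0.128 and -0.004 m and y of ferrule_e_center in the frame of tray between -0.078 and 0.078 m and z of ferrule_e_center in the frame of tray between 0 and 0.045 m and x of ferrule_f_center in the frame of tray between -0.128 and -0.004 m and y of ferrule_f_center in the frame of tray between -0.078 and 0.078 m and z of ferrule_f_center in the frame of tray between 0 and 0.045 m and height (world z) of tray below 0.006 m and contact force between the fingers and ferrule_a below 0.2 N and contact force between the fingers and ferrule_b below 0.2 N and contact force between the fingers and ferrule_c below 0.2 N and contact force between the fingers and ferrule_d below 0.2 N and contact force between the fingers and ferrule_e below 0.2 N and contact force between the fingers and ferrule_f below 0.2 N), for 0.2 s.
At the end, for the whole second after the job is handed in: Held by its handle (within 6 cm of the grip's middle), tray 6 to 15 cm above the bench, within 0.10 rad of level, still, touching nothing else; first pair in its compartment, exactly two more of that size in the other; the other two upright within 3 cm of their starts ((((x of ferrule_a_center in the frame of tray between 0.004 and 0.128 m and y of ferrule_a_center in the frame of tray between -0.078 and 0.078 m and z of ferrule_a_center in the frame of tray between 0 and 0.045 m) and (x of ferrule_b_center in the frame of tray between 0.004 and 0.128 m and y of ferrule_b_center in the frame of tray between -0.078 and 0.078 m and z of ferrule_b_center in the frame of tray between 0 and 0.045 m) and (distance of ferrule_c_center from where it was at the start of the episode below 0.03 m and angle between ferrule_c_center's own z axis and vertical below 0.2 rad) and (distance of ferrule_d_center from where it was at the start of the episode below 0.03 m and angle between ferrule_d_center's own z axis and vertical below 0.2 rad)) or ((x of ferrule_a_center in the frame of tray between 0.004 and 0.128 m and y of ferrule_a_center in the frame of tray between -0.078 and 0.078 m and z of ferrule_a_center in the frame of tray between 0 and 0.045 m) and (distance of ferrule_b_center from where it was at the start of the episode below 0.03 m and angle between ferrule_b_center's own z axis and vertical below 0.2 rad) and (x of ferrule_c_center in the frame of tray between 0.004 and 0.128 m and y of ferrule_c_center in the frame of tray between -0.078 and 0.078 m and z of ferrule_c_center in the frame of tray between 0 and 0.045 m) and (distance of ferrule_d_center from where it was at the start of the episode below 0.03 m and angle between ferrule_d_center's own z axis and vertical below 0.2 rad)) or ((x of ferrule_a_center in the frame of tray between 0.004 and 0.128 m and y of ferrule_a_center in the frame of tray between -0.078 and 0.078 m and z of ferrule_a_center in the frame of tray between 0 and 0.045 m) and (distance of ferrule_b_center from where it was at the start of the episode below 0.03 m and angle between ferrule_b_center's own z axis and vertical below 0.2 rad) and (distance of ferrule_c_center from where it was at the start of the episode below 0.03 m and angle between ferrule_c_center's own z axis and vertical below 0.2 rad) and (x of ferrule_d_center in the frame of tray between 0.004 and 0.128 m and y of ferrule_d_center in the frame of tray between -0.078 and 0.078 m and z of ferrule_d_center in the frame of tray between 0 and 0.045 m)) or ((distance of ferrule_a_center from where it was at the start of the episode below 0.03 m and angle between ferrule_a_center's own z axis and vertical below 0.2 rad) and (x of ferrule_b_center in the frame of tray between 0.004 and 0.128 m and y of ferrule_b_center in the frame of tray between -0.078 and 0.078 m and z of ferrule_b_center in the frame of tray between 0 and 0.045 m) and (x of ferrule_c_center in the frame of tray between 0.004 and 0.128 m and y of ferrule_c_center in the frame of tray between -0.078 and 0.078 m and z of ferrule_c_center in the frame of tray between 0 and 0.045 m) and (distance of ferrule_d_center from where it was at the start of the episode below 0.03 m and angle between ferrule_d_center's own z axis and vertical below 0.2 rad)) or ((distance of ferrule_a_center from where it was at the start of the episode below 0.03 m and angle between ferrule_a_center's own z axis and vertical below 0.2 rad) and (x of ferrule_b_center in the frame of tray between 0.004 and 0.128 m and y of ferrule_b_center in the frame of tray between -0.078 and 0.078 m and z of ferrule_b_center in the frame of tray between 0 and 0.045 m) and (distance of ferrule_c_center from where it was at the start of the episode below 0.03 m and angle between ferrule_c_center's own z axis and vertical below 0.2 rad) and (x of ferrule_d_center in the frame of tray between 0.004 and 0.128 m and y of ferrule_d_center in the frame of tray between -0.078 and 0.078 m and z of ferrule_d_center in the frame of tray between 0 and 0.045 m)) or ((distance of ferrule_a_center from where it was at the start of the episode below 0.03 m and angle between ferrule_a_center's own z axis and vertical below 0.2 rad) and (distance of ferrule_b_center from where it was at the start of the episode below 0.03 m and angle between ferrule_b_center's own z axis and vertical below 0.2 rad) and (x of ferrule_c_center in the frame of tray between 0.004 and 0.128 m and y of ferrule_c_center in the frame of tray between -0.078 and 0.078 m and z of ferrule_c_center in the frame of tray between 0 and 0.045 m) and (x of ferrule_d_center in the frame of tray between 0.004 and 0.128 m and y of ferrule_d_center in the frame of tray between -0.078 and 0.078 m and z of ferrule_d_center in the frame of tray between 0 and 0.045 m))) and x of ferrule_e_center in the frame of tray between -0.128 and -0.004 m and y of ferrule_e_center in the frame of tray between -0.078 and 0.078 m and z of ferrule_e_center in the frame of tray between 0 and 0.045 m and x of ferrule_f_center in the frame of tray between -0.128 and -0.004 m and y of ferrule_f_center in the frame of tray between -0.078 and 0.078 m and z of ferrule_f_center in the frame of tray between 0 and 0.045 m and height (world z) of tray between 0.06 and 0.15 m and angle between tray's own z axis and vertical below 0.1 rad and linear speed of tray below 0.02 m/s and angular speed of tray below 0.15 rad/s and distance between the grasp point and tray_grip below 0.06 m and contact force between the fingers and tray above 2 N and contact force between tray and big_a below 0.1 N and contact force between tray and big_b below 0.1 N and contact force between tray and small_a below 0.1 N and contact force between tray and hose_tail below 0.1 N); the arm keeps its last pose, push and grip.
It fails at once if a bystander (larger or smaller ferrule, hose tail) is moved more than 3 cm or knocked over (distance of any of big_a_center, big_b_center, small_a_center, hose_tail_center from where it was at the start of the episode above 0.03 m or angle between any of big_a_center, big_b_center, small_a_center, hose_tail_center's own z axis and vertical above 0.6 rad).
It fails at once if the tray is tipped by more than 0.35 rad (angle between tray's own z axis and vertical above 0.35 rad).
It fails at once if a ferrule is dropped (falls free faster than 0.9 m/s, some 4 cm) ((linear speed of ferrule_a above 0.9 m/s and contact force between the fingers and ferrule_a below 0.05 N) or (linear speed of ferrule_b above 0.9 m/s and contact force between the fingers and ferrule_b below 0.05 N) or (linear speed of ferrule_c above 0.9 m/s and contact force between the fingers and ferrule_c below 0.05 N) or (linear speed of ferrule_d above 0.9 m/s and contact force between the fingers and ferrule_d below 0.05 N)).
It also fails if it takes over 72 s, if anything falls off the work surface, if the arm or the gripper's body presses on something with over 40 N, if the wrist force passes 120 N, or if a joint passes its speed limit or range.

## Robot

A 7-joint arm with a two-finger parallel gripper is mounted at the origin on the work surface. World frame = base frame: x ahead of the robot, y to its left, z up, the work surface at z = 0. Lengths are in m, angles in rad, forces in N, time in s.
With the tool pointing down it reaches from about 0.4 to 0.9 m from the base axis. Payload 5.5 kg.
Tool frame: the origin (TCP) lies between the finger pads; the fingertips stand nose_length ahead of it and the grasp point (between the pads) lies 5 mm behind it (nose_length is the distance from the TCP to the fingertips, in m); z points along the fingers, x is the direction in which the jaws open and shut, and the axes are right-handed (so a half turn about z gives the same grasp; the last joint's range is limited). The gripper opens to 92 mm and grips with 3 to 60 N. Pads are 19 mm wide; open, the fingers measure 130 mm over their backs; the gripper's body (75 mm by 190 mm) begins 47 mm behind the grasp point.
Start: joints at [1.542, 0.501, -0.427, 1.55, 0.221, 1.138, -0.21], TCP at [0.187, -0.623, 0.241] pointing down, gripper open.
Joint ranges: [-2.88, 2.88], [-0.31, 2.03], [-1.54, 1.56], [0.2, 2.42], [-1.41, 4.55], [0.19, 2.02], [-2.57, 2.57]. Speed limits (rad/s): [2.57, 2.57, 3.14, 3.14, 3.14, 3.14, 3.14].

## Interface

Orientations are given as a 3x3 rotation matrix whose columns are the frame's x, y, z axes.
In Python, from station import * gives the robot as it stands.
- The arm moves only by the shell command python3 -m inch 'ROWS' [FORCE]. ROWS is JSON, a list of rows, each a list of 5 numbers: the shift along the tool's x, y, z in m, then the turn about the tool's z in degrees, then the opening, from 0 (shut) to 1 (fully open). In form: [[x, y, z, spin, gripper], ...]. A call has 1 to 20 rows; each row is the pose to reach, as a shift and turn from the pose commanded when the call began, along the tool's axes at that moment; what a row does not reach only later rows make up. A row lasts 1/8 s, in which the tool goes at most 62.5 mm and 10.7 degrees, less where a joint would pass 70% of its speed; a pose out of reach is approached as far as the arm can. A call with a gripper value outside its range is refused whole. The fingers move at their own pace and stop on an object; FORCE is the grip in N (left out, the last holds). Time passes only in rows, so rows that repeat a pose let the fingers close. It gives the time, the measured TCP pose, the force and the opening at its end, in the units of the state.
- read_state(): the state, without advancing time (a new reading comes with each control period).
- get_image(name): name is "scene" or "top" or "wrist"; returns (picture, depth): 420x560x3 uint8, red, green, blue; 420x560 float32, m along the optical axis (not along the pixel's ray), 0 where there is no reading.
- camera_model(name): a dict with "fx", "fy", "cx", "cy" (pixels), "R" (3x3) and "t" (3): a world point X has camera coordinates R X + t. Camera axes: x right, y down, z forward; pixel columns grow to the right and rows downward; lengths in m; the calibration is good to about 2 mm. The wrist camera is an equidistant fisheye: a pixel r from the principal point sees the ray r / f radians off the axis. A picture is of the moment at which its call begins: read the wrist's pose just before it. camera_model takes no time and is no camera call; for the wrist camera it gives the pose at the moment of the call.
- close_job(): hands the job in, once; it reports no verdict.
The state is a dict: "time_s": time; "q": joint angles; "joint_vel": joint speeds; "effort": joint torques, N m; "ee_pos": TCP position; "tool_rot": TCP orientation; "force": force on the tool from outside, world axes, zero at the start; "moment": the same for the moment, N m; "opening": finger opening in m.
Only numpy, scipy, OpenCV 4.12 (cv2) and the standard library are available. Lean on these libraries where they do the work, as an engineer would, in place of code of your own. Each camera call takes 0.05 s, during which the arm holds its last target.

## Working session

There is one attempt and no reset: what is moved stays moved. The work goes in short steps, Python scripts to look and compute and a shell command to move; the robot and the scene stay as the last step left them, time stands still between calls to the robot, and variables do not carry over. Pictures are saved under pics/ and viewed, and the job is handed in when it is done.

```bash
ls; mkdir -p pics; python3 - <<'E'
from station import *
import cv2,numpy as np
s=read_state()
print({k:np.round(v,3).tolist() for k,v in s.items()})
for n in ("scene","top","wrist"):
    m=camera_model(n); print(n,{k:np.round(v,4).tolist() for k,v in m.items()})
    p,d=get_image(n); cv2.imwrite(f"pics/{n}0.png",p[:,:,::-1]); np.savez(f"{n}0.npz",p=p,d=d,**m)
E
```

```text
pics
{'time_s': 0.0, 'q': [1.542, 0.502, -0.427, 1.551, 0.221, 1.138, -0.21], 'joint_vel': [-0.0, 0.0, -0.002, -0.0, 0.002, 0.001, 0.0], 'effort': [-0.0, -56.66, -5.816, -27.912, -0.069, 0.031, 0.0], 'ee_pos': [0.187, -0.622, 0.24], 'tool_rot': [[0.288, -0.958, -0.0], [-0.958, -0.288, 0.002], [-0.002, -0.0, -1.0]], 'force': [-0.349, 0.419, -0.249], 'moment': [0.006, -0.012, 0.011], 'opening': 0.092}
scene {'fx': 508.4558, 'fy': 508.4558, 'cx': 274.9175, 'cy': 209.7572, 'R': [[-0.5641, 0.8256, 0.0144], [0.6138, 0.431, -0.6614], [-0.5522, -0.3642, -0.7499]], 't': [0.35, -0.2406, 1.1849]}
top {'fx': 520.2928, 'fy': 520.2928, 'cx': 280.7226, 'cy': 206.6649, 'R': [[-0.0109, -0.9999, -0.0121], [-0.9824, 0.013, -0.1861], [0.1862, 0.0099, -0.9825]], 't': [-0.0514, 0.5075, 0.979]}
wrist {'fx': 325.1923, 'fy': 325.1923, 'cx': 280.4502, 'cy': 211.6512, 'R': [[0.2877, -0.9577, -0.0021], [-0.916, -0.2758, 0.2915], [-0.2797, -0.082, -0.9566]], 't': [-0.649, -0.0362, 0.391]}
```

View pics/top0.png

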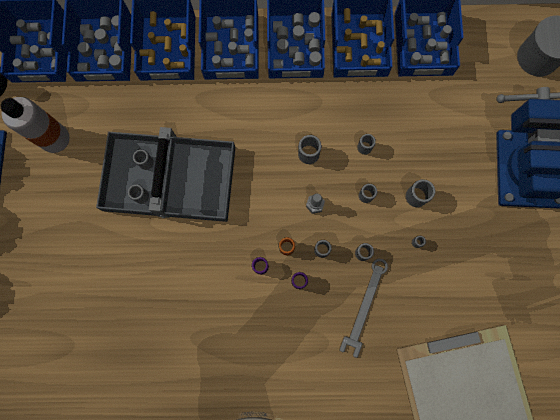

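View pics/scene0.png

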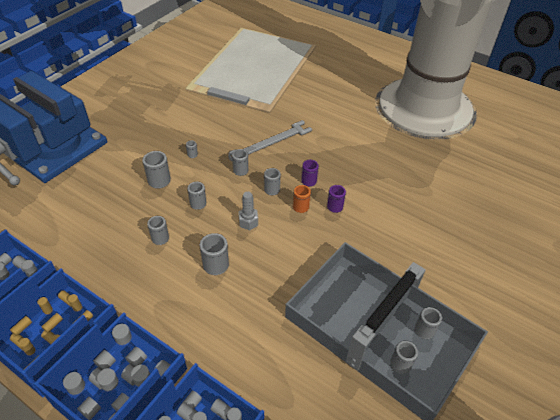

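View pics/wrist0.png

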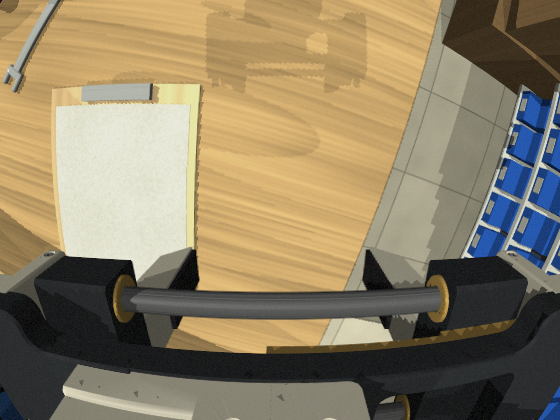

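In the top view the grey tubes are at (367,143), (368,193), (323,248) and (365,252). These look mid-size and are the candidates. The larger ones are at (310,149) and (420,192), the small one is at (419,242) and the hose tail is at (316,202). The orange tube (287,246) and the purple ones (261,266) and (300,281) are the look-alikes to reject. The tray's pair stands at (141,157) and (136,193), and the right compartment is empty. Next I'll measure them.

```bash
cat > h.py <<'E'
import numpy as np,cv2
def cloud(f):
    z=np.load(f); d=z['d'].astype(float); v,u=np.mgrid[:d.shape[0],:d.shape[1]]
    c=np.stack([(u-z['cx'])/z['fx']*d,(v-z['cy'])/z['fy']*d,d],-1)
    W=(c-z['t'])@z['R']; W[d==0]=np.nan
    return W,z['p']
def fitcircle(P):
    A=np.c_[2*P,np.ones(len(P))]; s=np.linalg.lstsq(A,(P**2).sum(1),rcond=None)[0]
    return s[:2],np.sqrt(s[2]+s[:2]@s[:2])
E
python3 - <<'E'
from h import *
for cam,pts in (("top",{'g1':(367,143),'g2':(368,193),'g3':(323,248),'g4':(365,252),'B1':(310,149),'B2':(420,192),'s':(419,242),'hose':(316,202),'or':(287,246),'p1':(261,266),'p2':(300,281),'e':(141,157),'f':(136,193)}),):
    W,p=cloud(cam+"0.npz")
    print('bench z',np.nanmedian(W[290:340,200:300,2]))
    for n,(u,v) in pts.items():
        w=W[v-22:v+22,u-22:u+22].reshape(-1,3); w=w[~np.isnan(w[:,2])]
        b=np.hypot(*(w[:,:2]-W[v,u,:2]).T)<0.04; w=w[b]
        zt=np.percentile(w[:,2][w[:,2]<0.09],99.); 
        q=w[abs(w[:,2]-zt)<0.004]
        r=cv2.minEnclosingCircle((q[:,:2]*1000).astype(np.float32))
        c,rr=fitcircle(q[:,:2])
        print(n,'top %.3f'%zt,len(q),'mec',np.round(r[0],0),'dia %.0f'%(2*r[1]),'fit',np.round(c*1000,1),'d %.1f'%(2000*rr))
    # tray rim
    w=W[115:230,85:250].reshape(-1,3)
    q=w[(w[:,2]>.034)&(w[:,2]<.046)]
    R=cv2.minAreaRect((q[:,:2]*1000).astype(np.float32)); print('rim',R)
    q=w[(w[:,2]>.094)&(w[:,2]<.108)]
    R=cv2.minAreaRect((q[:,:2]*1000).astype(np.float32)); print('grip',R,len(q),q[:,:2].mean(0),np.median(q[:,2]))
p=cv2.imread('pics/top0.png')[120:300,230:450]; cv2.imwrite('pics/crop0.png',cv2.resize(p,None,fx=3.2,fy=3.2,interpolation=cv2.INTER_CUBIC))
E
```

```text
bench z -0.001020153018869101
g1 top 0.046 74 mec [ 641. -234.] dia 32 fit [ 640.9 -233.7] d 27.8
g2 top 0.046 76 mec [ 537. -232.] dia 32 fit [ 537.3 -232.5] d 28.0
g3 top 0.046 80 mec [ 426. -138.] dia 32 fit [ 425.8 -138.3] d 28.2
g4 top 0.047 76 mec [ 418. -220.] dia 31 fit [ 418.3 -220.7] d 27.9
B1 top 0.062 99 mec [ 628. -117.] dia 45 fit [ 628.5 -116.1] d 40.9
B2 top 0.061 125 mec [ 534. -336.] dia 46 fit [ 534.  -335.9] d 41.0
s top 0.031 52 mec [ 438. -331.] dia 22 fit [ 438.4 -331. ] d 18.5
hose top 0.075 55 mec [ 519. -126.] dia 17 fit [ 518.9 -126.1] d 11.9
or top 0.046 75 mec [432. -68.] dia 31 fit [431.7 -67.7] d 27.9
p1 top 0.047 71 mec [394. -15.] dia 31 fit [393.8 -14.6] d 27.9
p2 top 0.046 79 mec [364. -92.] dia 31 fit [363.8 -91.6] d 28.0
e top 0.050 66 mec [614. 224.] dia 32 fit [613.5 225. ] d 27.5
f top 0.050 65 mec [542. 232.] dia 32 fit [541.4 231.8] d 27.9
rim ((578.1802978515625, 175.81520080566406), (261.3294372558594, 164.727783203125), 84.26580810546875)
grip ((580.79638671875, 174.75889587402344), (16.71369171142578, 120.51075744628906), 84.30436706542969) 488 [0.5777752  0.17437302] 0.09856385526874822
```

View pics/crop0.png

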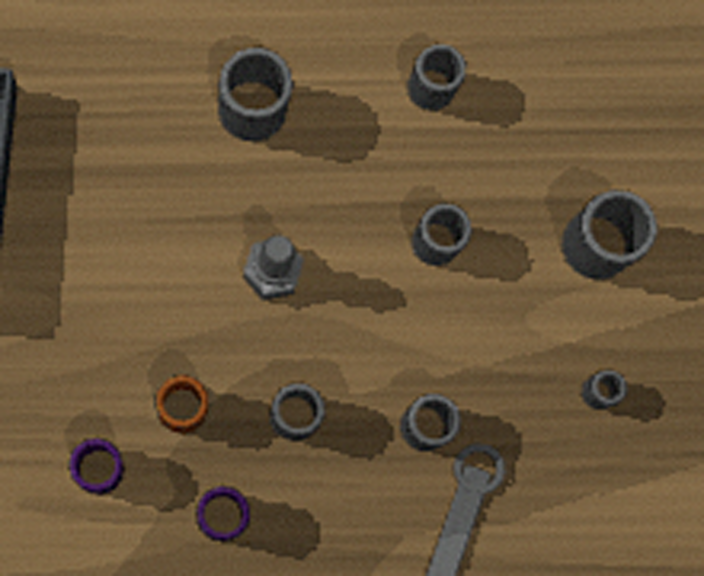

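The crop confirms four grey tubes of 32 mm diameter and 46 mm height. I'll take g1 (641,-234) and g2 (537,-232), because they have the most space around them. The larger, smaller, orange and purple tubes are ruled out by size and colour. Next I'll check nose_length and work out the first move.

```bash
cat >> h.py <<'E'
def rel(tx,ty,tz,yaw_deg):
    """rows' x y z spin from the present pose to a TCP target, tool down, jaw axis yaw in world"""
    from station import read_state
    s=read_state(); R=np.array(s['tool_rot']); p=np.array(s['ee_pos'])
    d=R.T@(np.array([tx,ty,tz])-p)
    y=np.degrees(np.arctan2(R[1,0],R[0,0])); sp=-((yaw_deg-y+90)%180-90)
    return np.round(d*1000,1),round(sp,1),'at',np.round(p,4),round(y,1),'t',s['time_s'],'open',s['opening']
E
python3 - <<'E'
import station
from station import *
print([k for k in dir(station) if not k.startswith('__')]); print(getattr(station,'nose_length',None))
from h import *
print(rel(.641,-.234,.15,-5.7))
E
```

```text
['Unreachable', 'camera_model', 'close_job', 'get_image', 'nose_length', 'read_state']
0.014
(array([-240.8, -546.6,   90.3]), np.float64(-67.6), 'at', array([ 0.1868, -0.6221,  0.2399]), np.float64(-73.3), 't', 0.15, 'open', 0.0913534289444319)
```

```bash
python3 -m inch '[[-0.024,-0.055,0.0,-7,0.65],[-0.048,-0.11,0.0,-14,0.65],[-0.072,-0.165,0.0,-20,0.65],[-0.096,-0.22,0.0,-27,0.65],[-0.12,-0.275,0.0,-34,0.65],[-0.144,-0.33,0.0,-41,0.65],[-0.168,-0.385,0.0,-47,0.65],[-0.192,-0.44,0.02,-54,0.65],[-0.216,-0.495,0.04,-61,0.65],[-0.241,-0.547,0.07,-67.6,0.65],[-0.241,-0.547,0.09,-67.6,0.65],[-0.241,-0.547,0.09,-67.6,0.65],[-0.241,-0.547,0.09,-67.6,0.65]]' 20
python3 - <<'E'
from h import *
from station import *
print(rel(.641,-.234,.03,-5.7))
m=camera_model('wrist'); p,d=get_image('wrist'); cv2.imwrite('pics/w1.png',p[:,:,::-1]); np.savez('w1.npz',p=p,d=d,**m)
E
```

```text
time_s: 1.78
ee_pos: [0.6409, -0.2366, 0.1513]
tool_rot: [[0.995, -0.102, -0.0], [-0.102, -0.995, -0.001], [0.0, 0.001, -1.0]]
force: [-0.6, -1.2, -1.2]
opening: 0.0593
(array([ -0.2,  -2.8, 121.3]), np.float64(-0.1), 'at', array([ 0.6409, -0.2366,  0.1513]), np.float64(-5.8), 't', 1.775, 'open', 0.059345028334674844)
```

View pics/w1.png

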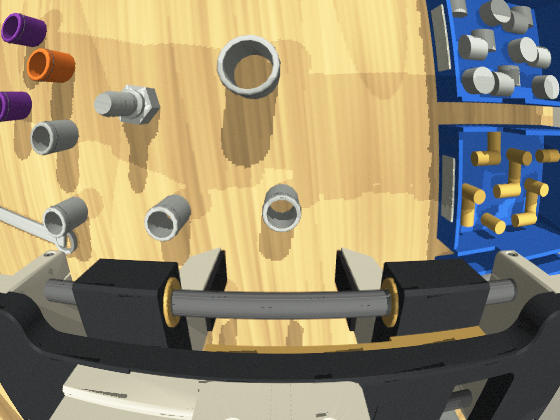

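The wrist view shows the target ferrule centred at about (281,212), between the fingers. I'll check its position from this view.

```bash
cat >> h.py <<'E'
def wcloud(f):
    z=np.load(f); d=z['d'].astype(float); v,u=np.mgrid[:d.shape[0],:d.shape[1]]
    x=(u-z['cx'])/z['fx']; y=(v-z['cy'])/z['fy']; th=np.hypot(x,y)+1e-9
    k=np.tan(np.minimum(th,1.5))/th
    c=np.stack([x*k*d,y*k*d,d],-1); W=(c-z['t'])@z['R']; W[d==0]=np.nan
    return W,z['p']
def ring(W,u,v,h=22,r=.03):
    w=W[v-h:v+h,u-h:u+h].reshape(-1,3); w=w[~np.isnan(w[:,2])]
    zt=np.percentile(w[:,2],98); q=w[abs(w[:,2]-zt)<.003]
    m=cv2.minEnclosingCircle((q[:,:2]*1000).astype(np.float32))
    return 'top %.4f'%zt,'mec',np.round(m[0],1),'d %.1f'%(2*m[1]),'fit',np.round(fitcircle(q[:,:2])[0]*1000,1),len(q)
E
python3 - <<'E'
from h import *
W,p=wcloud('w1.npz')
print('bench',np.nanmedian(W[170:190,330:360,2])); print(ring(W,281,207,26)); print(ring(W,166,222,24)); 
E
```

```text
bench -0.00044857365115742883
('top 0.0461', 'mec', array([ 642.1, -235.5]), 'd 31.6', 'fit', array([ 642.1, -235.3]), 473)
('top 0.0462', 'mec', array([ 538.4, -234.3]), 'd 32.6', 'fit', array([ 538.8, -234. ]), 423)
```

```bash
python3 -m inch '[[0.0005,-0.002,0.04,0,0.65],[0.0005,-0.002,0.08,0,0.65],[0.0005,-0.002,0.105,0,0.65],[0.0005,-0.002,0.121,0,0.65],[0.0005,-0.002,0.121,0,0.65],[0.0005,-0.002,0.121,0,0.2],[0.0005,-0.002,0.121,0,0.2],[0.0005,-0.002,0.121,0,0.2],[0.0005,-0.002,0.121,0,0.2],[0.0005,-0.002,0.121,0,0.2],[0.0005,-0.002,0.121,0,0.2]]' 25
```

```text
time_s: 3.2
ee_pos: [0.6426, -0.2325, 0.0304]
tool_rot: [[0.995, -0.099, 0.001], [-0.099, -0.995, -0.0], [0.001, 0.0, -1.0]]
force: [-1.5, 0.5, 5.2]
opening: 0.0292
```

```bash
python3 -m inch '[[0,0,0,0,0.2],[0,0,-0.01,0,0.2],[0,0,-0.02,0,0.2],[0,0,-0.02,0,0.2]]'
python3 - <<'E'
from h import *
from station import *
m=camera_model('wrist'); p,d=get_image('wrist'); cv2.imwrite('pics/w2.png',p[:,:,::-1]); print(read_state()['opening'])
m=camera_model('scene'); p,d=get_image('scene'); cv2.imwrite('pics/s2.png',cv2.resize(p[90:300,60:340,::-1],None,fx=2.8,fy=2.8))
E
```

```text
time_s: 3.7
ee_pos: [0.6431, -0.2326, 0.051]
tool_rot: [[0.995, -0.099, 0.002], [-0.099, -0.995, -0.001], [0.002, 0.0, -1.0]]
force: [0.9, -0.0, -0.5]
opening: 0.0295
0.029805392155240678
```

View pics/w2.png

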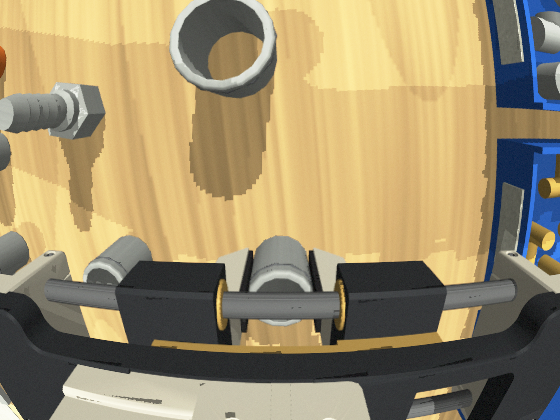

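View pics/s2.png

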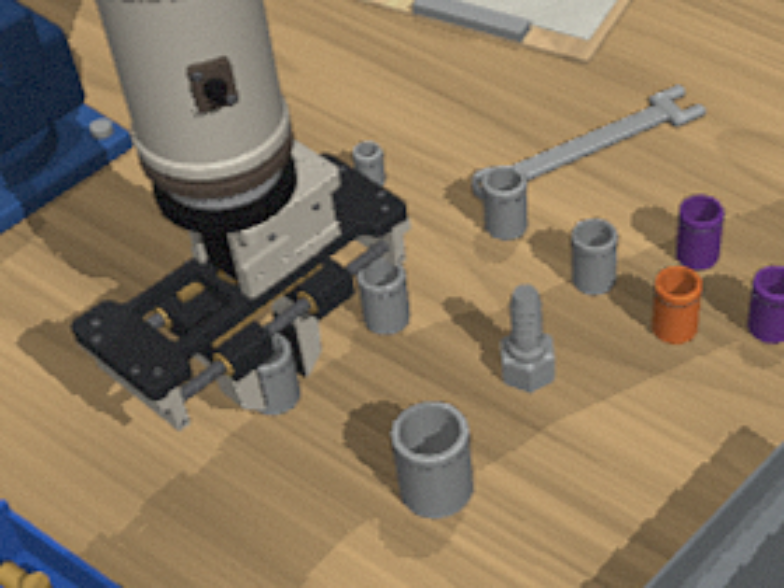

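It's held, and it is lifted off the bench with the jaws. Next I'll raise it and carry it over the empty compartment.

```bash
python3 - <<'E'
from h import *
print(rel(.5424,.0866,.16,-5.7))
E
```

```text
(array([-131. , -307.6, -110.2]), np.float64(0.0), 'at', array([ 0.6423, -0.2325,  0.0499]), np.float64(-5.7), 't', 3.8, 'open', 0.029423758998631734)
```

```bash
python3 -m inch '[[0,0,-0.03,0,0.2],[0,0,-0.07,0,0.2],[-0.005,-0.012,-0.1,0,0.2],[-0.02,-0.045,-0.11,0,0.2],[-0.04,-0.09,-0.11,0,0.2],[-0.06,-0.14,-0.11,0,0.2],[-0.08,-0.19,-0.11,0,0.2],[-0.1,-0.235,-0.11,0,0.2],[-0.117,-0.275,-0.11,0,0.2],[-0.127,-0.298,-0.11,0,0.2],[-0.131,-0.3076,-0.11,0,0.2],[-0.131,-0.3076,-0.11,0,0.2],[-0.131,-0.3076,-0.11,0,0.2]]'
python3 - <<'E'
from h import *
from station import *
m=camera_model('wrist'); p,d=get_image('wrist'); cv2.imwrite('pics/w3.png',p[:,:,::-1]); np.savez('w3.npz',p=p,d=d,**m)
m=camera_model('top'); p,d=get_image('top'); cv2.imwrite('pics/t3.png',p[:,:,::-1]); np.savez('t3.npz',p=p,d=d,**m)
print(rel(.5424,.0866,.033,-5.7))
E
```

```text
time_s: 5.42
ee_pos: [0.5428, 0.0849, 0.1595]
tool_rot: [[0.995, -0.101, -0.0], [-0.101, -0.995, -0.001], [-0.0, 0.001, -1.0]]
force: [0.5, -0.8, -1.2]
opening: 0.0296
(array([ -0.5,  -1.6, 126.5]), np.float64(-0.1), 'at', array([0.5428, 0.0851, 0.1595]), np.float64(-5.8), 't', 5.525, 'open', 0.029411894203266852)
```

View pics/w3.png

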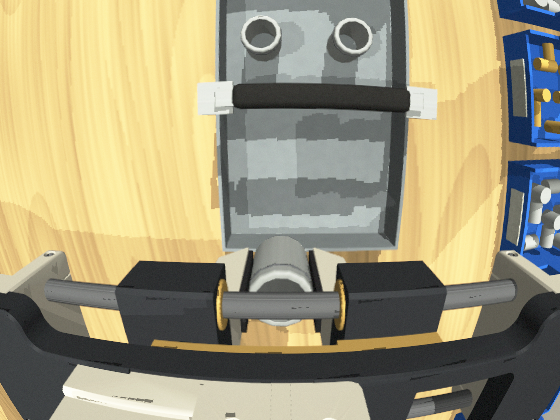

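View pics/t3.png

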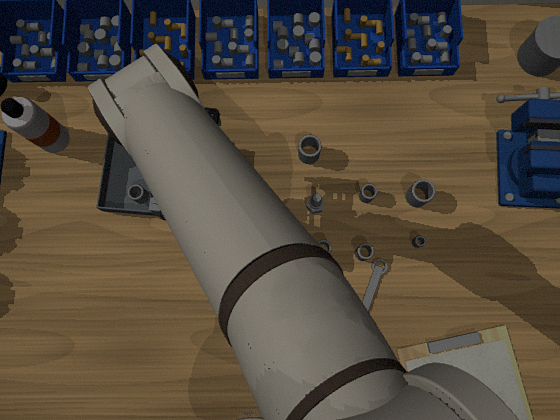

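The wrist view shows the tray with its handle running from (215,98) to (425,102), the near rim at row 245 and the compartment empty. The held ferrule is at (281,285). I'll measure the tray from this view.

```bash
python3 - <<'E'
from h import *
W,p=wcloud('w3.npz')
w=W[0:258,200:440].reshape(-1,3)
b=(w[:,2]>.036)&(w[:,2]<.044); q=w[b]; print(len(q))
y=np.radians(-5.7); Y=np.array([np.cos(y),np.sin(y)]); X=np.array([Y[1],-Y[0]])
c=np.array([.5795,.1753])
a=(q[:,:2]-c)@np.c_[X,Y]*1000
print('x',np.percentile(a[:,0],[1,50,99,99.8]),'y',np.percentile(a[:,1],[.5,50,99.5]))
for s in (1,-1):
  k=a[(a[:,0]>15)&(a[:,0]<120)&(s*a[:,1]>60)]; print('wall',s,np.polyfit(k[:,0],k[:,1],1),len(k))
k=a[(abs(a[:,1])<65)&(a[:,0]>115)]; print('end',np.polyfit(k[:,1],k[:,0],1),len(k))
q=w[(w[:,2]>.095)&(w[:,2]<.106)]; a=(q[:,:2]-c)@np.c_[X,Y]*1000
print('grip',np.percentile(a[:,0],[1,50,99]),np.percentile(a[:,1],[1,50,99]),np.median(q[:,2]))
print('floor',np.nanmedian(W[150:170,270:320,2]))
E
```

```text
2824
x [-86.58297946  36.1745836  131.43562179 131.73053621] y [-79.63102421  21.94544103  80.64013129]
wall 1 [2.03973412e-03 7.83793711e+01] 521
wall -1 [ 5.42416635e-03 -7.79877913e+01] 524
end [5.93688775e-03 1.29308153e+02] 381
grip [-6.35927183  1.67495867  9.17784601] [-55.55470335  -1.78711746  55.21706061] 0.09908292404242242
floor 0.00250639153715784
```

```bash
python3 -m inch '[[0,-0.001,0.04,0,0.2],[0,-0.001,0.08,0,0.2],[0,-0.001,0.1,0,0.2],[0,-0.001,0.112,0,0.2],[0,-0.001,0.12,0,0.2],[0,-0.001,0.1235,0,0.2],[0,-0.001,0.1255,0,0.2],[0,-0.001,0.1255,0,0.2],[0,-0.001,0.1255,0,0.2]]'
```

```text
time_s: 6.65
ee_pos: [0.5427, 0.0877, 0.0346]
tool_rot: [[0.995, -0.099, 0.001], [-0.099, -0.995, 0.0], [0.001, -0.0, -1.0]]
force: [-0.4, -0.1, -0.8]
opening: 0.0294
```

```bash
python3 -m inch '[[0,0,0.001,0,0.2],[0,0,0.0015,0,0.2],[0,0,0.0015,0,0.2]]'
```

```text
time_s: 7.02
ee_pos: [0.5427, 0.0877, 0.0333]
tool_rot: [[0.995, -0.099, 0.001], [-0.099, -0.995, -0.0], [0.001, 0.0, -1.0]]
force: [-1.6, -1.0, 5.8]
opening: 0.0295
```

Contact with the floor: the force is now +5.8 N. I'll release with a small opening and back out.

```bash
python3 -m inch '[[0,0,0,0,0.36],[0,0,0,0,0.42],[0,0,0,0,0.42],[0,0,0,0,0.42],[0,0,-0.02,0,0.42],[0,0,-0.06,0,0.42],[0,0,-0.1,0,0.45],[0,0,-0.13,0,0.5],[0,0,-0.13,0,0.5]]'
python3 - <<'E'
from h import *
from station import *
m=camera_model('wrist'); p,d=get_image('wrist'); cv2.imwrite('pics/w4.png',p[:,:,::-1]); np.savez('w4.npz',p=p,d=d,**m)
print(rel(.538,-.2335,.16,-5.7))
E
```

```text
time_s: 8.15
ee_pos: [0.5445, 0.0884, 0.1664]
tool_rot: [[0.995, -0.099, 0.006], [-0.099, -0.995, 0.0], [0.006, -0.001, -1.0]]
force: [0.5, 0.1, -1.2]
opening: 0.0462
(array([ 26.5, 320.2,   4.7]), np.float64(0.0), 'at', array([0.5434, 0.0878, 0.1646]), np.float64(-5.7), 't', 8.2, 'open', 0.04602720612782746)
```

View pics/w4.png

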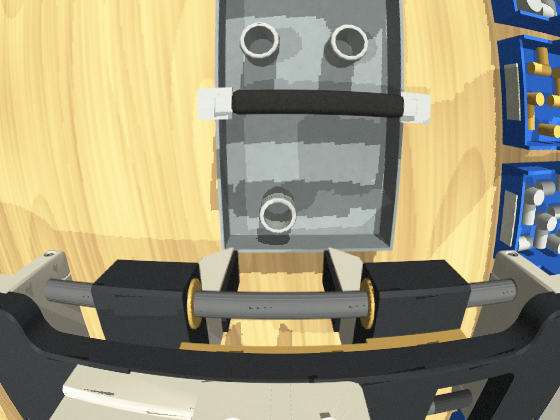

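The first ferrule is standing in the empty compartment at (277,214). Now g2.

```bash
python3 -m inch '[[0.002,0.025,0,0,0.65],[0.006,0.07,0,0,0.65],[0.01,0.12,0,0,0.65],[0.014,0.17,0,0,0.65],[0.018,0.22,0,0,0.65],[0.022,0.265,0,0,0.65],[0.025,0.3,0,0,0.65],[0.0265,0.3202,0.005,0,0.65],[0.0265,0.3202,0.005,0,0.65],[0.0265,0.3202,0.005,0,0.65]]'
python3 - <<'E'
from h import *
from station import *
m=camera_model('wrist'); p,d=get_image('wrist'); cv2.imwrite('pics/w5.png',p[:,:,::-1]); np.savez('w5.npz',p=p,d=d,**m)
W,p=wcloud('w5.npz'); print(ring(W,281,212,26))
print(rel(.538,-.2335,.03,-5.7))
E
```

```text
time_s: 9.45
ee_pos: [0.5372, -0.2312, 0.1575]
tool_rot: [[0.995, -0.096, -0.0], [-0.096, -0.995, 0.002], [-0.001, -0.002, -1.0]]
force: [-0.7, 0.3, 0.1]
opening: 0.0599
('top 0.0461', 'mec', array([ 538.4, -234.1]), 'd 31.9', 'fit', array([ 538.3, -233.9]), 455)
(array([  0.7,   2.6, 127.7]), np.float64(0.2), 'at', array([ 0.5375, -0.231 ,  0.1577]), np.float64(-5.5), 't', 9.5, 'open', 0.05988614141099117)
```

View pics/w5.png

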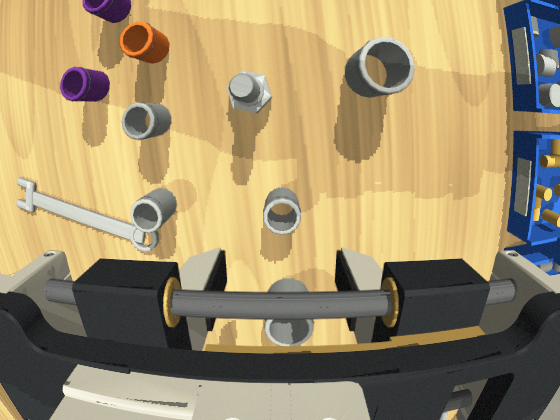

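```bash
python3 -m inch '[[0.0007,0.0015,0.04,0,0.65],[0.0007,0.0015,0.085,0,0.65],[0.0007,0.0015,0.112,0,0.65],[0.0007,0.0015,0.1275,0,0.65],[0.0007,0.0015,0.1275,0,0.65],[0.0007,0.0015,0.1275,0,0.2],[0.0007,0.0015,0.1275,0,0.2],[0.0007,0.0015,0.1275,0,0.2],[0.0007,0.0015,0.1275,0,0.2],[0.0007,0.0015,0.1275,0,0.2],[0.0007,0.0015,0.1275,0,0.2],[0.0007,0.0015,0.1275,0,0.2]]' 25
python3 - <<'E'
from h import *
print(rel(.6008,.1118,.16,-5.7))
E
```

```text
time_s: 11.0
ee_pos: [0.538, -0.2355, 0.0309]
tool_rot: [[0.995, -0.099, 0.001], [-0.099, -0.995, -0.001], [0.001, 0.001, -1.0]]
force: [-1.4, -0.0, 5.9]
opening: 0.0295
(array([  28.1, -351.7, -129.3]), np.float64(0.0), 'at', array([ 0.538 , -0.2355,  0.0309]), np.float64(-5.7), 't', 11.0, 'open', 0.029519429901509527)
```

```bash
python3 -m inch '[[0,0,-0.02,0,0.2],[0,0,-0.06,0,0.2],[0,0,-0.1,0,0.2],[0.001,-0.015,-0.125,0,0.2],[0.004,-0.05,-0.129,0,0.2],[0.008,-0.1,-0.129,0,0.2],[0.012,-0.15,-0.129,0,0.2],[0.016,-0.2,-0.129,0,0.2],[0.02,-0.25,-0.129,0,0.2],[0.024,-0.3,-0.129,0,0.2],[0.027,-0.335,-0.129,0,0.2],[0.028,-0.35,-0.129,0,0.2],[0.028,-0.352,-0.129,0,0.2],[0.028,-0.352,-0.129,0,0.2],[0.028,-0.352,-0.129,0,0.2]]'
python3 - <<'E'
from h import *
from station import *
m=camera_model('wrist'); p,d=get_image('wrist'); cv2.imwrite('pics/w6.png',p[:,:,::-1]); np.savez('w6.npz',p=p,d=d,**m)
print(rel(.6008,.1118,.0340,-5.7))
E
```

```text
time_s: 12.88
ee_pos: [0.6004, 0.11, 0.1591]
tool_rot: [[0.995, -0.102, -0.0], [-0.102, -0.995, -0.001], [-0.0, 0.001, -1.0]]
force: [-0.7, 0.5, -0.5]
opening: 0.0296
(array([  0.2,  -1.6, 125.1]), np.float64(-0.1), 'at', array([0.6005, 0.1103, 0.1591]), np.float64(-5.8), 't', 12.925, 'open', 0.029493582757856594)
```

View pics/w6.png

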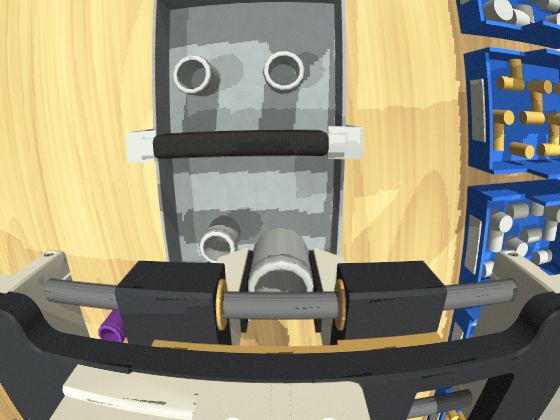

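```bash
python3 -m inch '[[0,-0.001,0.04,0,0.2],[0,-0.001,0.08,0,0.2],[0,-0.001,0.1,0,0.2],[0,-0.001,0.112,0,0.2],[0,-0.001,0.12,0,0.2],[0,-0.001,0.123,0,0.2],[0,-0.001,0.125,0,0.2],[0,-0.001,0.1255,0,0.2],[0,-0.001,0.1255,0,0.2]]'
```

```text
time_s: 14.05
ee_pos: [0.6007, 0.1134, 0.0341]
tool_rot: [[0.995, -0.099, 0.001], [-0.099, -0.995, 0.0], [0.001, -0.0, -1.0]]
force: [-0.1, 0.1, -0.6]
opening: 0.0296
```

```bash
python3 -m inch '[[0,0,0.001,0,0.2],[0,0,0.001,0,0.2],[0,0,0.001,0,0.2]]'
```

```text
time_s: 14.42
ee_pos: [0.6008, 0.1134, 0.0339]
tool_rot: [[0.995, -0.099, 0.001], [-0.099, -0.995, -0.0], [0.001, 0.0, -1.0]]
force: [-2.2, -1.0, 7.7]
opening: 0.0297
```

Floor contact again, at 7.7 N. I'll release and rise.

```bash
python3 -m inch '[[0,0,0,0,0.36],[0,0,0,0,0.42],[0,0,0,0,0.42],[0,0,0,0,0.42],[0,0,-0.02,0,0.42],[0,0,-0.06,0,0.42],[0,0,-0.1,0,0.45],[0,0,-0.13,0,0.5],[0,0,-0.15,0,0.5],[0,0,-0.15,0,0.5],[0,0,-0.15,0,0.5]]'
python3 - <<'E'
from h import *
from station import *
m=camera_model('wrist'); p,d=get_image('wrist'); cv2.imwrite('pics/w7.png',p[:,:,::-1]); np.savez('w7.npz',p=p,d=d,**m)
W,p=wcloud('w7.npz')
y=np.radians(-5.7); Y=np.array([np.cos(y),np.sin(y)]); X=np.array([Y[1],-Y[0]]); c=np.array([.5795,.1753])
w=W[0:250,100:440].reshape(-1,3); q=w[(w[:,2]>.094)&(w[:,2]<.106)]; a=(q[:,:2]-c)@np.c_[X,Y]*1000
a=a[(abs(a[:,0])<40)&(abs(a[:,1])<90)]
print('grip',np.percentile(a[:,0],[1,50,99]),np.percentile(a[:,1],[1,50,99]),cv2.minAreaRect(a.astype(np.float32)))
print(rel(.5795,.1753,.2,84.3), np.round(read_state()['q'],2))
E
```

```text
time_s: 15.8
ee_pos: [0.5998, 0.1129, 0.1818]
tool_rot: [[0.995, -0.099, -0.001], [-0.099, -0.995, -0.001], [-0.001, 0.001, -1.0]]
force: [0.3, -0.2, 0.5]
opening: 0.0464
grip [-6.23953949  1.02360779  8.98406306] [-54.67841177   3.24450557  56.56255362] ((1.2260642051696777, 0.6523857116699219), (115.37679290771484, 15.947206497192383), 89.9251937866211)
(array([-26.2, -60.1, -18.6]), np.float64(-90.0), 'at', array([0.5996, 0.1129, 0.1814]), np.float64(-5.7), 't', 15.85, 'open', 0.04581229318458553) [ 0.35  0.59 -0.8   1.7   0.48  1.06 -0.71]
```

View pics/w7.png

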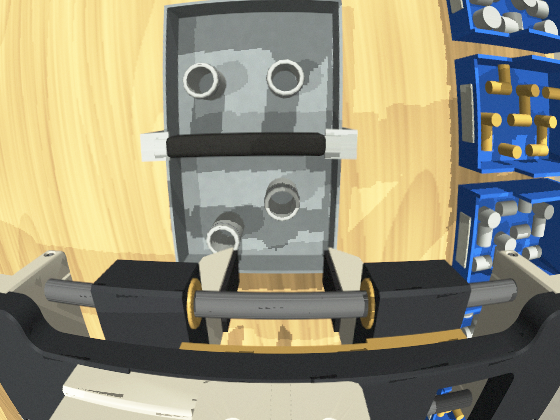

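The second ferrule stands at (281,203) and the first at (222,238), both upright, and the tray has not moved. Next I'll turn the jaws 90° over the handle, with a small spin first to see which way joint 7 goes.

```bash
python3 -m inch '[[-0.005,-0.015,0,10,0.5],[-0.012,-0.03,0,20,0.5],[-0.012,-0.03,0,20,0.5]]'
python3 - <<'E'
from h import *
print(rel(.5802,.1743,.18,84.3), np.round(read_state()['q'],2))
E
```

```text
time_s: 16.23
ee_pos: [0.5902, 0.146, 0.1817]
tool_rot: [[0.903, -0.429, -0.002], [-0.429, -0.903, 0.0], [-0.002, 0.001, -1.0]]
force: [-0.3, -0.2, 0.6]
opening: 0.0462Traceback (most recent call last):
  File "<stdin>", line 2, in <module>
NameError: name 'read_state' is not defined
```

```bash
python3 - <<'E'
from h import *
from station import *
print(rel(.5802,.1743,.18,84.3), np.round(read_state()['q'],2))
E
```

```text
(array([-21.2, -21.3,   1.7]), np.float64(70.3), 'at', array([0.5902, 0.146 , 0.1817]), np.float64(-25.4), 't', 16.225, 'open', 0.04616544765448357) [ 0.25  0.56 -0.73  1.71  0.42  1.04 -1.07]
```

```bash
python3 -m inch '[[-0.005,-0.005,0,-10,0.6],[-0.011,-0.011,0,-20,0.6],[-0.016,-0.016,0,-30,0.6],[-0.021,-0.021,0,-40,0.6],[-0.021,-0.021,0,-50,0.6],[-0.021,-0.021,0,-60,0.6],[-0.021,-0.021,0,-70,0.6],[-0.021,-0.021,0,-80,0.6],[-0.021,-0.021,0,-90,0.6],[-0.021,-0.021,0,-100,0.6],[-0.021,-0.021,0,-109.7,0.6],[-0.021,-0.021,0,-109.7,0.6],[-0.021,-0.021,0,-109.7,0.6]]'
python3 - <<'E'
from h import *
from station import *
m=camera_model('wrist'); p,d=get_image('wrist'); cv2.imwrite('pics/w8.png',p[:,:,::-1])
print(rel(.5802,.1743,.086,84.3), np.round(read_state()['q'],2))
E
```

```text
time_s: 17.85
ee_pos: [0.5817, 0.1718, 0.1822]
tool_rot: [[0.106, 0.994, -0.001], [0.994, -0.106, -0.0], [-0.0, -0.001, -1.0]]
force: [-1.0, 0.1, 0.1]
opening: 0.0547
(array([ 2.2, -1.8, 96.4]), np.float64(-0.4), 'at', array([0.5817, 0.1719, 0.1824]), np.float64(83.9), 't', 17.9, 'open', 0.055365844762531195) [ 0.44  0.75 -1.15  1.7   0.74  1.19  0.56]
```

View pics/w8.png

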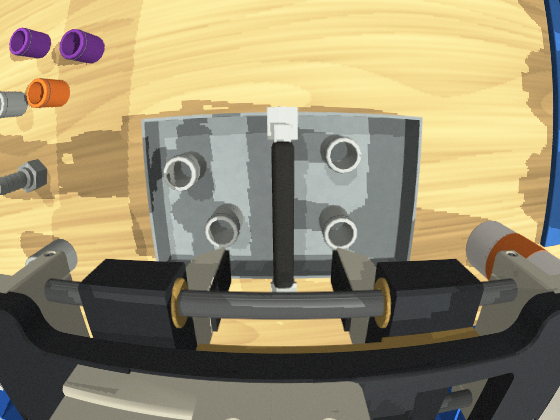

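```bash
python3 -m inch '[[0.002,-0.0015,0.04,-0.4,0.6],[0.002,-0.0015,0.075,-0.4,0.6],[0.002,-0.0015,0.092,-0.4,0.6],[0.002,-0.0015,0.099,-0.4,0.6],[0.002,-0.0015,0.099,-0.4,0.6],[0.002,-0.0015,0.099,-0.4,0.3],[0.002,-0.0015,0.099,-0.4,0.1],[0.002,-0.0015,0.099,-0.4,0.05],[0.002,-0.0015,0.099,-0.4,0.05],[0.002,-0.0015,0.099,-0.4,0.05],[0.002,-0.0015,0.099,-0.4,0.05],[0.002,-0.0015,0.099,-0.4,0.05],[0.002,-0.0015,0.099,-0.4,0.05]]' 58
```

```text
time_s: 19.52
ee_pos: [0.5804, 0.174, 0.0839]
tool_rot: [[0.098, 0.995, -0.0], [0.995, -0.098, -0.001], [-0.001, 0.0, -1.0]]
force: [-1.6, -3.8, 4.8]
opening: 0.0155
```

```bash
python3 -m inch '[[0,0,-0.002,0,0],[0,0,-0.006,0,0],[0,0,-0.012,0,0],[0,0,-0.02,0,0],[0,0,-0.03,0,0],[0,0,-0.04,0,0],[0,0,-0.05,0,0],[0,0,-0.06,0,0],[0,0,-0.07,0,0],[0,0,-0.08,0,0],[0,0,-0.088,0,0],[0,0,-0.094,0,0],[0,0,-0.098,0,0],[0,0,-0.1,0,0],[0,0,-0.1,0,0],[0,0,-0.1,0,0],[0,0,-0.1,0,0],[0,0,-0.1,0,0]]' 60
python3 - <<'E'
from h import *
from station import *
for n in ('wrist','scene'):
    m=camera_model(n); p,d=get_image(n); cv2.imwrite(f'pics/{n}9.png',p[:,:,::-1]); np.savez(f'{n}9.npz',p=p,d=d,**m)
s=read_state(); print(s['ee_pos'],s['force'],s['opening'],np.abs(s['joint_vel']).max())
# tray level: floor plane from wrist cloud
W,_=wcloud('wrist9.npz')
y=np.radians(-5.7); Y=np.array([np.cos(y),np.sin(y)]); X=np.array([Y[1],-Y[0]])
w=W[100:270,130:430].reshape(-1,3); w=w[~np.isnan(w[:,2])]
c=np.array(s['ee_pos'])[:2]; a=(w[:,:2]-c)@np.c_[X,Y]
for nm,zl,zh in (('floor',.09,.118),('rim',.125,.155)):
    b=(abs(a[:,0])<.12)&(abs(a[:,1])<.07)&(w[:,2]>zl)&(w[:,2]<zh)
    if nm=='rim': b&=True
    co=np.linalg.lstsq(np.c_[a[b],np.ones(b.sum())],w[b,2],rcond=None)[0]; print(nm,np.round(co,4),b.sum())
E
```

```text
time_s: 21.78
ee_pos: [0.5803, 0.1745, 0.1836]
tool_rot: [[0.097, 0.995, -0.0], [0.995, -0.097, -0.0], [-0.0, -0.0, -1.0]]
force: [-0.3, -0.0, -7.7]
opening: 0.0156
[0.58035691 0.17455    0.18366828] [-0.87107922 -0.0287537  -7.81966208] 0.015759543047557646 0.001592349177874476
floor [0.0004 0.0021 0.1026] 29212
rim [ 0.0002 -0.1443  0.1353] 3570
```

View pics/wrist9.png

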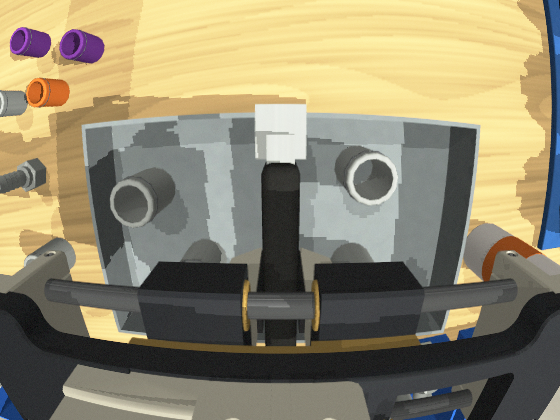

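View pics/scene9.png

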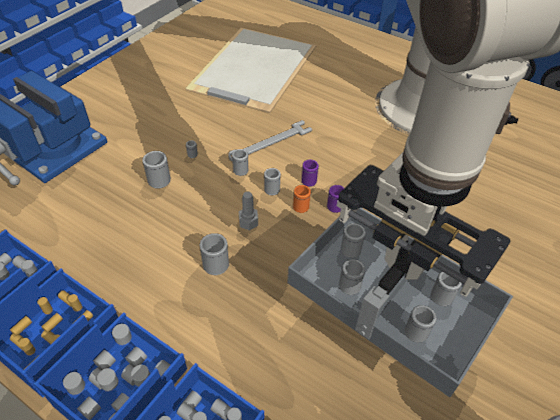

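The tray hangs level (floor slope 0.002, underside at about 0.10 m) and carries 7.8 N. The scene view shows two ferrules in each compartment: (352,238) and (353,275) in one, (449,287) and (423,322) in the other. The bystanders and the two spare ferrules have not moved. Handing in.

```bash
python3 -c "
from station import *
print(close_job())"
```

```text
the job is handed in; nothing more can be done
None
```

I picked two of the four grey 32 mm ferrules and set them upright in the empty compartment, lowering each to floor contact before releasing it. I then lifted the tray 10 cm by its handle with a 60 N grip and handed the job in while still holding it there.

- **Tray:** the last checks put its underside at about 0.100 m, level to about 0.002 rad and still. The force reading was 7.8 N, close to the expected weight of the tray plus four ferrules.
- **Ferrules:** the last scene view showed two in each compartment. The other two ferrules and the bystanders looked to be in their starting places; I judged this by eye and did not measure it again.
- **Readings that disagreed:**
  - The gripper read about 29.5 mm on the 32 mm ferrules, although both were held securely. On the 16 mm handle it read 15.6 mm.
  - The final plane fit on the tray rim was unusable because ferrule points were mixed in, so the level figure comes from the floor fit.

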